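# Free a tilt mount and exercise its sprung corner

## Robot

A 6-joint arm with a two-finger parallel gripper is mounted at the origin on a cart in front of the work surface, level with it; the furniture and walls round the work are solid. World frame = base frame: x ahead of the robot, y to its left, z up, the work surface at z = 0. Lengths are in m, angles in rad, forces in N, time in s.
With the tool pointing down it reaches from about 0.4 to 0.825 m from the base axis. Payload 7 kg.
Tool frame: the origin (TCP) lies at the very end of the fingers, on their centre line; the grasp point (between the pads) lies 19 mm behind it; z points along the fingers, y is the line along which they close (so a half turn about z gives the same grasp; the last joint's range is limited). The gripper opens to 88 mm and grips with 3 to 60 N. Pads are 19 mm wide; open, the fingers measure 130 mm over their backs; the gripper's body (78 mm by 193 mm) begins 47 mm behind the grasp point.
Start: joints at [1.586, 0.359, 0.012, 0, -1.224, -0.288], TCP at [0.182, 0.65, 0.227] pointing down, gripper open.
Joint ranges: [-3.07, 3.07], [-1.43, 2.12], [-1.02, 1.25], [-3.03, 1.67], [-3.05, -0], [-3.03, 3.03]. Speed limits (rad/s): [2.39, 2.39, 3.01, 3.14, 3.14, 3.14].

## Interface

Orientations are given as [roll, pitch, yaw] about the fixed x, y, z axes, in that order (R = Rz(yaw) Ry(pitch) Rx(roll)).
In Python, from station import arm gives the robot as it stands. The module is installed in compiled form; this text tells all that it offers.
- The arm moves only by the shell command python3 -m crank 'ROWS' [FORCE]. ROWS is JSON, a list of rows, each an object of numbers: "dx", "dy", "dz": the shift along the world's x, y, z in m; "twist": the turn about the world's z in degrees; "grip": the opening, from -1 (shut) to 1 (fully open). A call has exactly 5 rows; each row is the pose to reach, as a shift and turn from the pose commanded when the call began; what a row does not reach only later rows make up. A row lasts 1/12 s, in which the tool goes at most 41.7 mm and 7.16 degrees, less where a joint would pass 70% of its speed; a pose out of reach is approached as far as the arm can. A call with a gripper value outside its range is refused whole. The fingers move at their own pace and stop on an object; FORCE is the grip in N (left out, the last holds). Time passes only in rows, so rows that repeat a pose let the fingers close, or fill a call up. It gives the time, the measured TCP pose, the force, the opening and the grip force at its end, in the units of the state.
- arm.get_state(): the state, without advancing time (a new reading comes with each control period).
- arm.grab_frame(name): name is "side" or "top"; returns the picture (384x512x3 uint8, red, green, blue); there is no depth.
- arm.get_calibration(name): a dict with "fx", "fy", "cx", "cy" (pixels), "cam_to_world" (4x4, takes a point from camera to world coordinates). Camera axes: x right, y down, z forward; pixel columns grow to the right and rows downward; lengths in m; the calibration is good to about 2 mm. A picture is of the moment at which its call begins. get_calibration takes no time and is no camera call.
- arm.job_done(): hands the job in; it is judged then, once.
The state is a dict: "t": time; "q": joint angles; "qd": joint speeds; "joint_efforts": joint torques, N m; "eef_pos": TCP position; "ee_rot": TCP orientation; "force": force on the tool from outside, world axes, zero at the start; "moment": the same for the moment, N m; "width": finger opening in m; "gripper_force": force on a finger pad.
Only numpy, scipy, OpenCV 4.12 (cv2) and the standard library are available. Lean on these libraries where they do the work, as an engineer would, in place of code of your own. Each camera call takes 0.05 s, during which the arm holds its last target. There are 200 camera calls.

## Task

The mirror mount on the small breadboard has just been unpacked and its sprung corner must be exercised. With the closed fingertips, push the upright thumb pin of the transport stop round, nearly a quarter turn, so that the stop's post swings well clear of the tilt plate it blocks; then press the plate's sprung corner down on its round rubber pad until the plate's pointer stands level with the tip of the sliding flag on the scale, without pressing clearly past it, keep it there for a second, and let it up slowly under the finger, so that it does not snap back but settles at rest. Only push and press: grip and pick up nothing, do not touch the mirror, force nothing, and leave the flag and the tools lying around where they are.

Things in the scene. Friction and masses are not known exactly. Their poses are not given: they have to be found in the camera images.
- mount: Grey breadboard with a grid of small holes, 224 (x) x 280 (y) mm, top at z 16; carries the tilt mount and does not move. Origin: centre of its underside. x points away from the robot at yaw 0, y left, z up; (x, y, z) below are in this frame, mm. White upright scale with black lines: face at x 36 looks to -x, y 88 to 132, up to z 90. Tilt plate right and rear, transport stop in front.
- tilt_plate (a joint): Tilt (rad) of the aluminium plate about a line along x through its ball supports at y -115, z 61. 0 = level, at rest; grows as its left (+y) side goes down; hard stop at 0.21. A spring drives it back up: pressing the thumb pad takes about 2 N to start and 5 N more per 0.1 rad (12 mm at the pad). Plate 10 mm thick, top z 76, x -35 to 93, y -125 to 20, rear left corner cut off.
- thumb_pad (a point): Centre of the top of the black rubber thumb pad, 21 mm across, 2 mm high, at the plate's sprung front left corner: at rest at (-20, 5, 78), 120 mm from the tilt line. The dark head of the spring's screw (15 mm across, top z 85) stands at (12, -8) and does not sink with the plate; the pointer's clamp (16 x 22 mm, 6 mm high) sits on the plate at (26, 9).
- pointer_tip (a point): Free end of the plate's pointer, a thin steel blade from the plate's left edge to the front of the scale, its black tip pointing to +y. At rest at (31, 101, 71), on the scale's zero line (the upper long line; the scale has a line every 4 mm); sinks 21.6 mm per 0.1 rad of tilt, 1.8 mm per mm at the thumb pad.
- flag_tip (a point): The mark: tip of the sliding flag, a small black triangle that points to -y towards the pointer's tip, on an aluminium clip at the scale's left edge, 13 to 29 mm below the zero line. It stays where it is set unless pushed.
- flag (a joint): How far the flag is set below the scale's zero line (m). Not to be changed.
- stop_lever (a joint): Angle (rad) of the transport stop, a flat dark lever with light friction (1.5 N at the pin); stays where left. 0 = the post at its inner end stands under the plate's front edge and blocks it; grows counter-clockwise from above as the thumb pin goes to the right (-y), then away (+x); hard stop at 1.57, a quarter turn. From 1.15 on the post is clear of the plate. Starts at 0 to 0.2.
- stop_pivot (a point): Turning axis of the transport stop, at (-53, -35), at the board's top (z 16).
- stop_pin (a point): Centre of the top of the transport stop's thumb pin, an upright knurled steel pin of 12 mm diameter, from z 24 to z 55.5, 45 mm from the turning axis; at angle 0 at (-98, -35), at a quarter turn at (-53, -80).
- mirror: Round mirror, 48 mm, in a black ring cell of 60 mm diameter and 12 mm height, on the middle of the tilt plate. Origin: centre of the cell's underside, at (32, -62, 76). Not to be touched.
- hex_keys: Folding hex key set, 26 x 90 x 18 mm, long along its y; loose, lies on the breadboard in front of the scale. Origin: centre of its underside.
- small_driver: Small screwdriver, 125 mm long along its y, 14 mm thick; loose, lies on the breadboard behind the scale. Origin: centre of its underside.
- calliper: Digital calliper, 66 x 230 x 13 mm, loose on the worktable, front left. Origin: centre of the underside.
- pincers: Tweezers, 12 x 122 x 9 mm, loose on the worktable left of the board. Origin: centre of the underside.

How it is judged:
By the outcome, as a careful person would: the job done as asked, in the order asked, and still so for the second after the job is handed in, with the robot touching nothing.
It also fails if it takes over 58 s, if anything falls off the work surface, if the arm or the gripper's body presses on something with over 40 N, if the wrist force passes 120 N, or if a joint passes its speed limit or range.

## Working session

There is one attempt and no reset: what is moved stays moved. The work goes in short steps, Python scripts to look and compute and a shell command to move; the robot and the scene stay as the last step left them, time stands still between calls to the robot, and variables do not carry over. Pictures are saved under pics/ and viewed, at most 10 in all, crops included, and the job is handed in when it is done.

```bash
mkdir -p pics; python3 - <<'E'
from station import arm
import cv2,numpy as np
for n in("top","side"):
    cv2.imwrite(f"pics/{n}0.png",arm.grab_frame(n)[:,:,::-1]); c=arm.get_calibration(n)
    print(n,c["fx"],c["cx"],c["cy"],np.round(c["cam_to_world"],3).tolist())
s=arm.get_state();print(s["t"],s["eef_pos"],s["ee_rot"],s["width"])
E
```

```text
top 355.9007547970901 255.76370782088247 194.9912034222947 [[-0.017, -0.997, 0.069, 0.447], [-0.999, 0.015, -0.033, -0.04], [0.031, -0.069, -0.997, 0.91], [0.0, 0.0, 0.0, 1.0]]
side 413.5367148933172 255.7058626392252 186.04731516217439 [[-0.996, -0.045, 0.072, 0.454], [-0.085, 0.511, -0.855, 0.753], [0.002, -0.858, -0.513, 0.547], [0.0, 0.0, 0.0, 1.0]]
0.1 [0.18180271 0.64962373 0.22573002] [ 3.14012797e+00 -1.60008270e-04 -2.72912366e-01] 0.08750021335884114
```

View pics/top0.png

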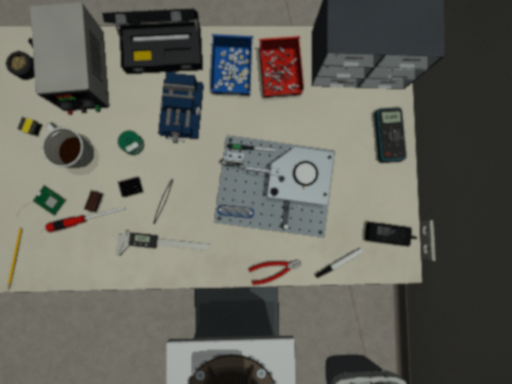

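View pics/side0.png

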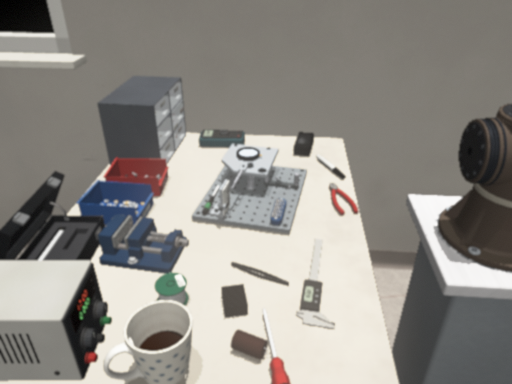

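The top view shows the board with corners near (226,136), (335,150), (323,236) and (215,226), with the pin near (285,226) and the pad near (272,190). The side view shows the scale near (222,195). I'll enlarge both.

```bash
python3 - <<'E'
import cv2,numpy as np
a=cv2.imread("pics/top0.png")[128:246,205:345];b=cv2.imread("pics/side0.png")[135:240,185:315]
cv2.imwrite("pics/topc.png",cv2.resize(a,None,fx=5,fy=5,interpolation=cv2.INTER_CUBIC))
cv2.imwrite("pics/sidec.png",cv2.resize(b,None,fx=5.6,fy=5.6,interpolation=cv2.INTER_CUBIC))
E
```

```text
(no output)
```

View pics/topc.png

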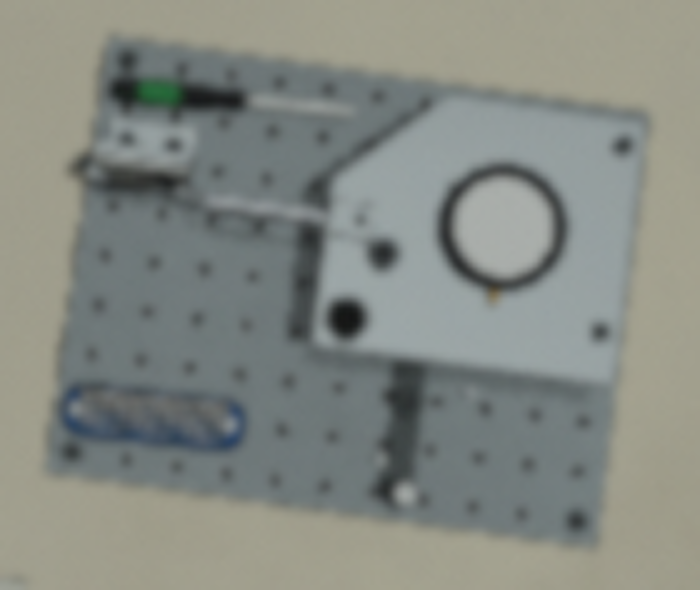

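View pics/sidec.png

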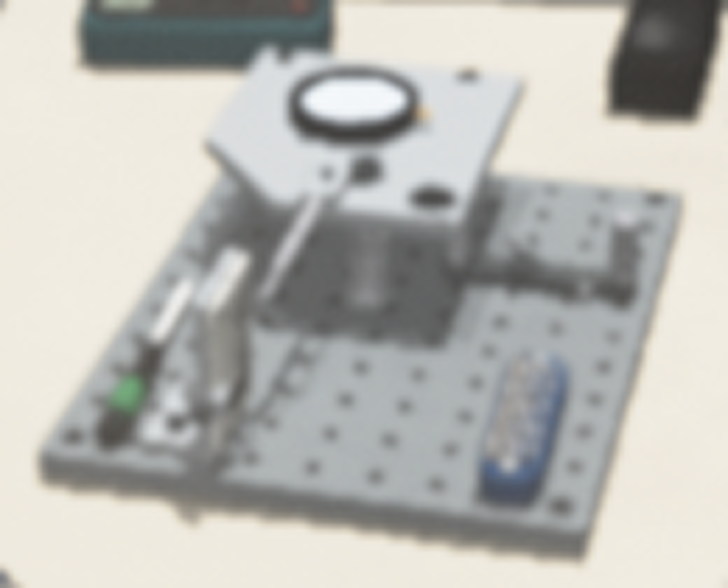

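The top crop (5x) shows the pad at (347,319), screw head (383,254), mirror (502,229), pin top (404,494) and the flag clip around (85,168). The side crop (5.6x) shows the pad at (433,198), pin top (627,215), scale (225,310) and flag around (215,410). Next I'll fit the board pose.

```bash
cat > h.py <<'E'
from station import arm
import cv2,numpy as np
from scipy.optimize import least_squares
C={n:arm.get_calibration(n) for n in("top","side")}
def proj(n,P):
    c=C[n];p=np.linalg.inv(c["cam_to_world"])@np.r_[P,1]
    return np.array([c["fx"]*p[0]/p[2]+c["cx"],c["fy"]*p[1]/p[2]+c["cy"]])
def ray(n,uv):
    c=C[n];T=np.array(c["cam_to_world"]);d=T[:3,:3]@[(uv[0]-c["cx"])/c["fx"],(uv[1]-c["cy"])/c["fy"],1]
    return T[:3,3],d
def plane(n,uv,z):
    o,d=ray(n,uv);return o+d*(z-o[2])/d[2]
def w(p,m):  # board mm -> world
    c,s=np.cos(p[2]),np.sin(p[2]);x,y,z=np.array(m)/1000
    return np.array([p[0]+c*x-s*y,p[1]+s*x+c*y,z])
def full(n,uv):
    k,o=(5,(205,128)) if n=="top" else (5.6,(185,135))
    return (np.array(uv)+.5)/k-.5+o
E
python3 - <<'E'
from h import *
obs=[("top",(110,38),(112,140,16)),("top",(598,545),(-112,-140,16)),("top",(46,472),(-112,140,16)),("top",(650,112),(112,-140,16)),
("top",(347,319),(-20,5,78)),("top",(383,254),(12,-8,85)),("top",(502,229),(32,-62,88)),
("side",(433,198),(-20,5,78)),("side",(366,168),(12,-8,85)),("side",(354,100),(32,-62,88)),("side",(683,198),(-112,-140,16)),("side",(40,460),(112,140,16))]
f=lambda p:np.concatenate([full(n,c)-proj(n,w(p,m)) for n,c,m in obs])
r=least_squares(f,[.5,-.1,-.1],loss="soft_l1");p=r.x;print(p.round(4),np.degrees(p[2]));print(f(p).reshape(-1,2).round(2).tolist())
np.save("p.npy",p)
for n,c in(("top",(404,494)),("side",(627,215))):
    q=plane(n,full(n,c),.0555);d=q-w(p,(-53,-35,55.5));R=np.hypot(*d[:2])
    a=np.arctan2(d[1],d[0])-p[2]; print(n,q.round(4),R,(a-np.pi)%(2*np.pi))
for nm,m in dict(pad=(-20,5,78),piv=(-53,-35,16),ptr=(31,101,71)).items(): print(nm,w(p,m).round(4))
# expected pixels of pointer tip and flag depth in full side image
for z in(71,58,50,42): print(z,proj("side",w(p,(31,101,z))).round(1),proj("side",w(p,(33,108,z))).round(1))
E
```

```text
[ 0.5313 -0.1167 -0.148 ] -8.476955938041367
[[0.96, 0.07], [0.16, -0.74], [0.44, -0.76], [0.34, -0.04], [0.4, -0.16], [0.11, -0.14], [-0.16, 0.36], [0.1, 0.95], [-0.1, 2.14], [0.28, 1.57], [-0.03, 1.9], [0.79, 1.99]]
top [ 0.4298 -0.1373  0.0555] 0.04437186717719019 0.008721859723949343
side [ 0.4289 -0.1372  0.0555] 0.04525349605439717 0.009148229332661018
pad [ 0.5122 -0.1088  0.078 ]
piv [ 0.4737 -0.1435  0.016 ]
ptr [ 0.5768 -0.0214  0.071 ]
71 [229.8 189.4] [228.1 190.9]
58 [230.  194.3] [228.2 195.9]
50 [230.1 197.4] [228.4 198.9]
42 [230.2 200.4] [228.5 201.9]
```

```bash
python3 - <<'E'
import cv2,numpy as np
b=cv2.imread("pics/side0.png")[178:216,208:258]
cv2.imwrite("pics/flag0.png",cv2.resize(b,None,fx=15,fy=15,interpolation=cv2.INTER_CUBIC))
print(b[4:36,8:30].mean(2).astype(int))
E
```

```text
[[180 179 177 168 153 136 137 168 199 215 222 223 194 145 109 100 106 135
  168 168 137 102]
 [175 178 182 179 166 153 161 188 208 216 223 211 169 128 105 101 114 143
  159 143 114  94]
 [164 183 193 186 175 172 189 206 210 215 213 186 146 116 104 105 127 151
  150 125 103  96]
 [173 206 214 197 184 192 209 214 217 218 199 162 129 112 108 118 143 158
  139 112 100  99]
 [202 227 225 203 194 205 215 218 222 216 181 143 119 111 116 134 155 152
  124 100  97  99]
 [226 233 222 198 202 210 212 218 221 197 159 130 113 113 122 139 149 134
  107  91  95  99]
 [233 228 198 187 202 208 208 218 207 173 140 119 110 112 120 130 129 115
   98  93  97  98]
 [231 209 171 170 183 191 198 202 181 149 130 114 108 111 115 119 118 110
  103 100  99  99]
 [221 179 154 155 156 163 178 175 150 132 122 110 106 111 113 115 113 114
  110 107 102 100]
 [197 159 153 152 144 147 159 150 134 127 118 109 107 117 118 110 106 111
  114 113 107 103]
 [173 155 162 156 142 141 150 144 134 130 121 112 115 128 129 115 104 109
  116 117 112 110]
 [160 163 169 157 141 138 144 143 137 133 128 117 119 136 145 140 127 123
  1
[... 1176 characters left out ...]
5 102 127 154 166 159 144 143
  155 159 160 165]
 [212 196 162 128 113 112 120 135 138 121 104 112 131 152 156 144 136 149
  163 168 170 175]
 [182 174 148 117 102 100 108 123 128 121 116 119 126 139 140 133 141 156
  166 171 176 180]
 [135 135 129 115 100  98 111 127 133 129 125 121 123 130 131 134 140 149
  160 172 178 180]
 [107 119 140 142 122 110 122 140 140 133 126 123 127 136 143 147 141 137
  153 170 179 180]
 [127 142 170 173 147 128 137 150 142 129 120 122 137 150 157 164 157 152
  162 173 178 179]
 [170 178 192 182 152 135 142 152 140 122 114 120 139 154 163 173 174 172
  175 179 179 179]
 [188 194 187 166 143 133 142 151 138 120 120 124 137 153 164 175 179 179
  180 180 180 179]]
```

View pics/flag0.png

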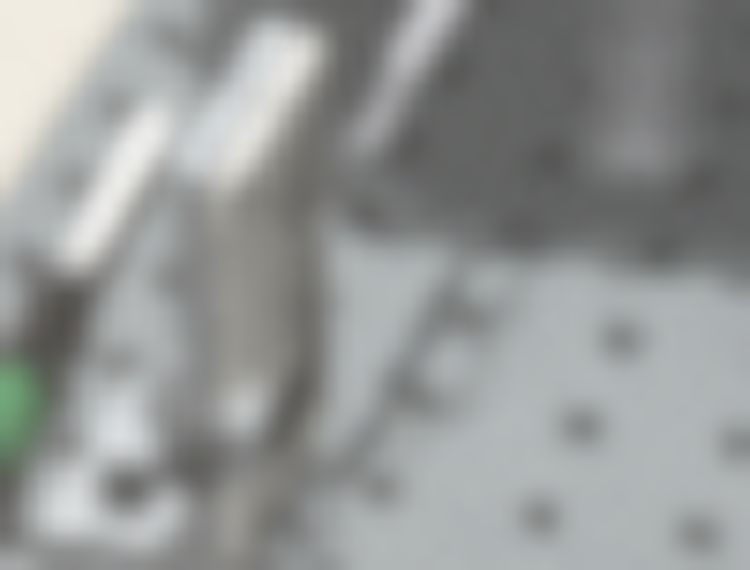

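The crop shows the flag's dark stripe from about (310,355) to (280,440), with its tip near full-image pixel (228,202). That puts it about 22–25 mm below zero. The pointer tip at rest is near (230,191). Now the push path for the stop.

```bash
python3 - <<'E'
from h import *
p=np.load("p.npy");print(p[2]+.2729,np.degrees(p[2]+.2729))
for g in(8,):print("approach",w(p,(-98,-35+27+g,38)).round(4))
for t in np.arange(0,1.51,.125):
    P=np.array([-53,-35])+45*np.array([-np.cos(t),-np.sin(t)])-27*np.array([np.sin(t),-np.cos(t)])
    print(round(t,3),round(np.degrees(t),1),w(p,(*P,38)).round(4))
E
python3 -m crank '[{"dx":0.16,"dy":-0.13,"dz":0,"grip":-1},{"dx":0.16,"dy":-0.13,"dz":0,"grip":-1},{"dx":0.16,"dy":-0.13,"dz":0,"grip":-1},{"dx":0.16,"dy":-0.13,"dz":0,"grip":-1},{"dx":0.16,"dy":-0.13,"dz":0,"grip":-1}]' 10
python3 -m crank '[{"dx":0.04,"dy":-0.2,"grip":-1},{"dx":0.04,"dy":-0.2,"grip":-1},{"dx":0.04,"dy":-0.2,"grip":-1},{"dx":0.04,"dy":-0.2,"grip":-1},{"dx":0.04,"dy":-0.2,"grip":-1}]'
python3 -m crank '[{"dx":0.04,"dy":-0.2,"twist":7,"grip":-1},{"dx":0.04,"dy":-0.2,"twist":7,"grip":-1},{"dx":0.04,"dy":-0.2,"twist":7,"grip":-1},{"dx":0.04,"dy":-0.2,"twist":7,"grip":-1},{"dx":0.04,"dy":-0.2,"twist":7,"grip":-1}]'
python3 -c "
from station import arm;s=arm.get_state();print(s['q'],s['eef_pos'],s['ee_rot'],s['width'])"
```

```text
0.12494920833469367 7.159062291078796
approach [ 0.4344 -0.1022  0.038 ]
0.0 0.0 [ 0.4332 -0.1102  0.038 ]
0.125 7.2 [ 0.4293 -0.1155  0.038 ]
0.25 14.3 [ 0.4262 -0.1212  0.038 ]
0.375 21.5 [ 0.4238 -0.1273  0.038 ]
0.5 28.6 [ 0.4222 -0.1337  0.038 ]
0.625 35.8 [ 0.4213 -0.1402  0.038 ]
0.75 43.0 [ 0.4213 -0.1467  0.038 ]
0.875 50.1 [ 0.4221 -0.1532  0.038 ]
1.0 57.3 [ 0.4238 -0.1596  0.038 ]
1.125 64.5 [ 0.4262 -0.1657  0.038 ]
1.25 71.6 [ 0.4293 -0.1714  0.038 ]
1.375 78.8 [ 0.4331 -0.1768  0.038 ]
1.5 85.9 [ 0.4376 -0.1816  0.038 ]
[ 1.58606592e+00  3.59328640e-01  1.11896765e-02 -2.79496919e-04
 -1.22410714e+00 -2.88086915e-01] [0.18180271 0.64962373 0.22573002] [ 3.14012797e+00 -1.60008270e-04 -2.72912366e-01] 0.08750021335884114invalid input at $[0]: expected keys dx, dy, dz, twist, grip
invalid input at $[0]: expected keys dx, dy, dz, twist, grip
invalid input at $[0]: expected keys dx, dy, dz, twist, grip
```

```bash
python3 -m crank '[{"dx":0.16,"dy":-0.13,"dz":0,"twist":0,"grip":-1},{"dx":0.16,"dy":-0.13,"dz":0,"twist":0,"grip":-1},{"dx":0.16,"dy":-0.13,"dz":0,"twist":0,"grip":-1},{"dx":0.16,"dy":-0.13,"dz":0,"twist":0,"grip":-1},{"dx":0.16,"dy":-0.13,"dz":0,"twist":0,"grip":-1}]' 10
python3 -m crank '[{"dx":0.04,"dy":-0.2,"dz":0,"twist":0,"grip":-1},{"dx":0.04,"dy":-0.2,"dz":0,"twist":0,"grip":-1},{"dx":0.04,"dy":-0.2,"dz":0,"twist":0,"grip":-1},{"dx":0.04,"dy":-0.2,"dz":0,"twist":0,"grip":-1},{"dx":0.04,"dy":-0.2,"dz":0,"twist":0,"grip":-1}]'
python3 -m crank '[{"dx":0.04,"dy":-0.2,"dz":0,"twist":7,"grip":-1},{"dx":0.04,"dy":-0.2,"dz":0,"twist":7,"grip":-1},{"dx":0.04,"dy":-0.2,"dz":0,"twist":7,"grip":-1},{"dx":0.04,"dy":-0.2,"dz":0,"twist":7,"grip":-1},{"dx":0.04,"dy":-0.2,"dz":0,"twist":7,"grip":-1}]'
python3 -c "
from station import arm;s=arm.get_state();print(s['q'],s['eef_pos'],s['ee_rot'],s['width'])"
```

```text
t: 0.52
eef_pos: [0.3429, 0.5183, 0.2263]
ee_rot: [3.141, 0.0, -0.272]
force: [1.1, 0.6, 0.4]
width: 0.0599
gripper_force: 0.0
t: 0.93
eef_pos: [0.3817, 0.3173, 0.2263]
ee_rot: [3.141, 0.0, -0.273]
force: [0.7, -0.6, -0.1]
width: 0.0267
gripper_force: 0.0
t: 1.35
eef_pos: [0.4214, 0.1177, 0.2266]
ee_rot: [-3.141, -0.0, -0.15]
force: [1.3, 0.2, 0.0]
width: 0.001
gripper_force: 0.0
[ 7.26013637e-01 -4.54220806e-02 -4.79775148e-01 -1.10527613e-04
 -1.13621067e+00  6.94489610e-01] [0.42144024 0.1177137  0.22662545] [-3.14134977e+00 -7.18137183e-05 -1.50339612e-01] 0.0010169217451770848
```

```bash
python3 - <<'E'
from h import *
p=np.load("p.npy")
print("approach",w(p,(-98,-35+15.5+10,38)).round(4))
for t in np.arange(0,1.51,.125):
    P=np.array([-53,-35])+45*np.array([-np.cos(t),-np.sin(t)])-15.5*np.array([np.sin(t),-np.cos(t)])
    print(round(t,3),round(np.degrees(t),1),w(p,(*P,38)).round(4))
E
python3 -m crank '[{"dx":0.01,"dy":-0.2,"dz":0,"twist":-7,"grip":-1},{"dx":0.01,"dy":-0.2,"dz":0,"twist":-14,"grip":-1},{"dx":0.01,"dy":-0.2,"dz":0,"twist":-21,"grip":-1},{"dx":0.01,"dy":-0.2,"dz":0,"twist":-28,"grip":-1},{"dx":0.01,"dy":-0.2,"dz":0,"twist":-35,"grip":-1}]'
python3 -m crank '[{"dx":0,"dy":-0.02,"dz":-0.04,"twist":-7,"grip":-1},{"dx":0,"dy":-0.02,"dz":-0.08,"twist":-14,"grip":-1},{"dx":0,"dy":-0.02,"dz":-0.1,"twist":-21,"grip":-1},{"dx":0,"dy":-0.02,"dz":-0.1,"twist":-28,"grip":-1},{"dx":0,"dy":-0.02,"dz":-0.1,"twist":-35,"grip":-1}]'
python3 -m crank '[{"dx":0,"dy":0,"dz":0,"twist":-7,"grip":-1},{"dx":0,"dy":0,"dz":0,"twist":-14,"grip":-1},{"dx":0,"dy":0,"dz":0,"twist":-20,"grip":-1},{"dx":0,"dy":0,"dz":0,"twist":-20,"grip":-1},{"dx":0,"dy":0,"dz":0,"twist":-20,"grip":-1}]'
```

```text
approach [ 0.433  -0.1116  0.038 ]
0.0 0.0 [ 0.4315 -0.1215  0.038 ]
0.125 7.2 [ 0.4291 -0.127   0.038 ]
0.25 14.3 [ 0.4274 -0.1327  0.038 ]
0.375 21.5 [ 0.4264 -0.1385  0.038 ]
0.5 28.6 [ 0.4261 -0.1445  0.038 ]
0.625 35.8 [ 0.4266 -0.1504  0.038 ]
0.75 43.0 [ 0.4278 -0.1562  0.038 ]
0.875 50.1 [ 0.4298 -0.1618  0.038 ]
1.0 57.3 [ 0.4324 -0.1672  0.038 ]
1.125 64.5 [ 0.4357 -0.1721  0.038 ]
1.25 71.6 [ 0.4395 -0.1766  0.038 ]
1.375 78.8 [ 0.4439 -0.1806  0.038 ]
1.5 85.9 [ 0.4488 -0.1841  0.038 ]
t: 1.77
eef_pos: [0.4311, -0.0824, 0.2266]
ee_rot: [-3.141, -0.0, -0.768]
force: [0.1, 0.6, -0.4]
width: 0.0004
gripper_force: 0.0
t: 2.18
eef_pos: [0.4303, -0.1006, 0.1246]
ee_rot: [3.137, 0.0, -1.379]
force: [1.0, 0.6, 0.1]
width: 0.0005
gripper_force: 0.0
t: 2.6
eef_pos: [0.4317, -0.1, 0.1264]
ee_rot: [3.141, -0.0, -1.718]
force: [-0.8, -0.4, 0.3]
width: 0.0003
gripper_force: 0.0
```

```bash
python3 -m crank '[{"dx":0,"dy":0,"dz":-0.03,"twist":0,"grip":-1},{"dx":0,"dy":0,"dz":-0.06,"twist":0,"grip":-1},{"dx":0,"dy":0,"dz":-0.08,"twist":0,"grip":-1},{"dx":0,"dy":0,"dz":-0.088,"twist":0,"grip":-1},{"dx":0,"dy":0,"dz":-0.088,"twist":0,"grip":-1}]'
python3 -m crank '[{"dx":0,"dy":-0.006,"dz":0,"twist":0,"grip":-1},{"dx":0,"dy":-0.012,"dz":0,"twist":0,"grip":-1},{"dx":0,"dy":-0.016,"dz":0,"twist":0,"grip":-1},{"dx":0,"dy":-0.02,"dz":0,"twist":0,"grip":-1},{"dx":0,"dy":-0.021,"dz":0,"twist":0,"grip":-1}]'
```

```text
t: 3.02
eef_pos: [0.4306, -0.1002, 0.037]
ee_rot: [3.138, -0.001, -1.719]
force: [0.2, -0.1, 0.6]
width: 0.0006
gripper_force: 0.0
t: 3.43
eef_pos: [0.4323, -0.1217, 0.0393]
ee_rot: [-3.14, 0.0, -1.722]
force: [0.2, 0.2, -0.9]
width: 0.0002
gripper_force: 0.0
```

```bash
python3 -m crank '[{"dx":-0.0024,"dy":-0.0055,"dz":0,"twist":7,"grip":-1},{"dx":-0.0041,"dy":-0.0112,"dz":0,"twist":14,"grip":-1},{"dx":-0.0051,"dy":-0.017,"dz":0,"twist":21,"grip":-1},{"dx":-0.0054,"dy":-0.023,"dz":0,"twist":28,"grip":-1},{"dx":-0.0054,"dy":-0.023,"dz":0,"twist":28,"grip":-1}]'
python3 -m crank '[{"dx":0.0005,"dy":-0.0059,"dz":0,"twist":7,"grip":-1},{"dx":0.0017,"dy":-0.0117,"dz":0,"twist":14,"grip":-1},{"dx":0.0037,"dy":-0.0173,"dz":0,"twist":21,"grip":-1},{"dx":0.0063,"dy":-0.0227,"dz":0,"twist":28,"grip":-1},{"dx":0.0063,"dy":-0.0227,"dz":0,"twist":28,"grip":-1}]'
python3 -m crank '[{"dx":0.0033,"dy":-0.0049,"dz":0,"twist":7,"grip":-1},{"dx":0.0071,"dy":-0.0094,"dz":0,"twist":14,"grip":-1},{"dx":0.0105,"dy":-0.0124,"dz":0,"twist":19,"grip":-1},{"dx":0.0125,"dy":-0.014,"dz":0,"twist":23,"grip":-1},{"dx":0.0125,"dy":-0.014,"dz":0,"twist":23,"grip":-1}]'
python3 - <<'E'
from station import arm
import cv2
for n,(x,y,X,Y) in dict(top=(205,128,345,246),side=(185,135,315,240)).items():
    b=arm.grab_frame(n)[:,:,::-1]; cv2.imwrite(f"pics/{n}1.png",b)
E
```

```text
t: 3.85
eef_pos: [0.4268, -0.1446, 0.039]
ee_rot: [-3.141, -0.0, -1.227]
force: [-0.3, -0.4, 0.2]
width: 0.0004
gripper_force: 0.0
t: 4.27
eef_pos: [0.433, -0.1671, 0.0387]
ee_rot: [3.142, -0.0, -0.743]
force: [0.5, -0.3, -0.3]
width: 0.0004
gripper_force: 0.0
t: 4.68
eef_pos: [0.4449, -0.1808, 0.0385]
ee_rot: [3.141, 0.001, -0.347]
force: [-1.2, -1.0, -0.5]
width: 0.0004
gripper_force: 0.2
```

```bash
python3 -m crank '[{"dx":-0.012,"dy":0.004,"dz":0,"twist":0,"grip":-1},{"dx":-0.015,"dy":0.005,"dz":0.03,"twist":-7,"grip":-1},{"dx":-0.015,"dy":0.005,"dz":0.07,"twist":-14,"grip":-1},{"dx":-0.015,"dy":0.03,"dz":0.1,"twist":-21,"grip":-1},{"dx":-0.015,"dy":0.07,"dz":0.1,"twist":-28,"grip":-1}]'
python3 -m crank '[{"dx":0,"dy":0.04,"dz":0,"twist":-7,"grip":-1},{"dx":0,"dy":0.08,"dz":0,"twist":-14,"grip":-1},{"dx":0,"dy":0.12,"dz":0,"twist":-21,"grip":-1},{"dx":0,"dy":0.16,"dz":0,"twist":-28,"grip":-1},{"dx":0,"dy":0.16,"dz":0,"twist":-35,"grip":-1}]'
python3 - <<'E'
from station import arm
import cv2,numpy as np
a=arm.grab_frame("top")[:,:,::-1];b=arm.grab_frame("side")[:,:,::-1]
cv2.imwrite("pics/top2.png",a);cv2.imwrite("pics/side2.png",b)
cv2.imwrite("pics/c2.png",np.hstack([cv2.resize(i,(400,337),interpolation=cv2.INTER_CUBIC) for i in(a[128:246,205:345],b[135:240,185:310])]))
E
```

```text
t: 5.2
eef_pos: [0.4342, -0.1174, 0.1445]
ee_rot: [-3.134, -0.007, -0.825]
force: [2.5, 1.0, -0.2]
width: 0.0004
gripper_force: 0.0
t: 5.62
eef_pos: [0.4305, 0.0455, 0.1391]
ee_rot: [-3.14, 0.001, -1.354]
force: [0.8, -0.1, 0.3]
width: 0.0007
gripper_force: 0.0
```

View pics/c2.png

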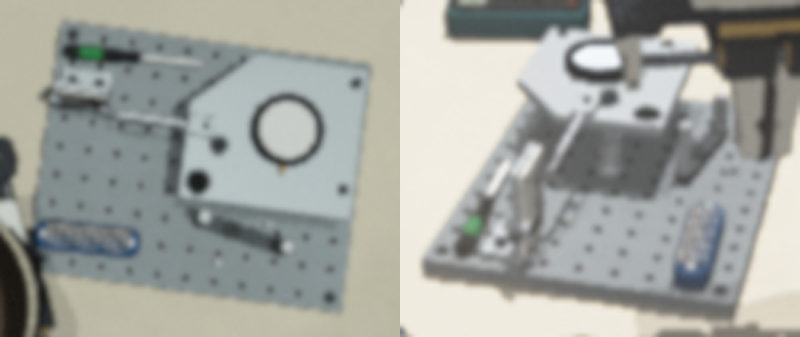

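The left half shows the lever swung parallel to the plate's front edge, with the pin at crop (285,246) and the post at (205,216), clear of the plate. I'll compute the angle and the press target.

```bash
python3 - <<'E'
from h import *
p=np.load("p.npy")
q=plane("top",(304.4,213.8),.0555);d=q-w(p,(-53,-35,55.5));print(np.hypot(*d[:2]),(np.arctan2(d[1],d[0])-p[2]-np.pi)%(2*np.pi))
for m in((-20,5,78),(-24,5,78),(-26,5,78)):print(w(p,m).round(4))
s=arm.get_state();print(s["t"],s["eef_pos"],s["ee_rot"],s["q"][5])
E
```

```text
0.04296159318444509 1.3743430553332256
[ 0.5122 -0.1088  0.078 ]
[ 0.5083 -0.1082  0.078 ]
[ 0.5063 -0.1079  0.078 ]
5.7167 [0.43092708 0.04597531 0.13908285] [-3.13961468e+00  6.64650385e-04 -1.35312109e+00] -0.3471646844049311
```

```bash
python3 -m crank '[{"dx":0.015,"dy":-0.031,"dz":0,"twist":-7,"grip":-1},{"dx":0.031,"dy":-0.062,"dz":0,"twist":-14,"grip":-1},{"dx":0.046,"dy":-0.093,"dz":0,"twist":-21,"grip":-1},{"dx":0.062,"dy":-0.124,"dz":0,"twist":-21,"grip":-1},{"dx":0.077,"dy":-0.154,"dz":0,"twist":-21,"grip":-1}]'
python3 -m crank '[{"dx":0,"dy":0,"dz":-0.01,"twist":0,"grip":-1},{"dx":0,"dy":0,"dz":-0.025,"twist":0,"grip":-1},{"dx":0,"dy":0,"dz":-0.04,"twist":0,"grip":-1},{"dx":0,"dy":0,"dz":-0.05,"twist":0,"grip":-1},{"dx":0,"dy":0,"dz":-0.053,"twist":0,"grip":-1}]'
python3 -m crank '[{"dx":0,"dy":0,"dz":0,"twist":0,"grip":-1},{"dx":0,"dy":0,"dz":0,"twist":0,"grip":-1},{"dx":0,"dy":0,"dz":0,"twist":0,"grip":-1},{"dx":0,"dy":0,"dz":0,"twist":0,"grip":-1},{"dx":0,"dy":0,"dz":0,"twist":0,"grip":-1}]'
```

```text
t: 6.13
eef_pos: [0.5081, -0.113, 0.1388]
ee_rot: [-3.141, 0.0, -1.714]
force: [1.4, 1.0, 0.7]
width: 0.0004
gripper_force: 0.0
t: 6.55
eef_pos: [0.5063, -0.1115, 0.084]
ee_rot: [3.139, -0.001, -1.713]
force: [0.3, 0.0, 0.6]
width: 0.0004
gripper_force: 0.0
t: 6.97
eef_pos: [0.5079, -0.111, 0.0863]
ee_rot: [-3.14, 0.0, -1.711]
force: [0.2, 0.3, 0.1]
width: 0.0001
gripper_force: 0.0
```

```bash
python3 -m crank '[{"dx":0,"dy":0.004,"dz":0,"twist":0,"grip":-1},{"dx":0,"dy":0.004,"dz":-0.002,"twist":0,"grip":-1},{"dx":0,"dy":0.004,"dz":-0.004,"twist":0,"grip":-1},{"dx":0,"dy":0.004,"dz":-0.006,"twist":0,"grip":-1},{"dx":0,"dy":0.004,"dz":-0.008,"twist":0,"grip":-1}]'
python3 -m crank '[{"dx":0,"dy":0,"dz":-0.001,"twist":0,"grip":-1},{"dx":0,"dy":0,"dz":-0.002,"twist":0,"grip":-1},{"dx":0,"dy":0,"dz":-0.003,"twist":0,"grip":-1},{"dx":0,"dy":0,"dz":-0.004,"twist":0,"grip":-1},{"dx":0,"dy":0,"dz":-0.005,"twist":0,"grip":-1}]'
python3 -m crank '[{"dx":0,"dy":0,"dz":-0.001,"twist":0,"grip":-1},{"dx":0,"dy":0,"dz":-0.002,"twist":0,"grip":-1},{"dx":0,"dy":0,"dz":-0.003,"twist":0,"grip":-1},{"dx":0,"dy":0,"dz":-0.003,"twist":0,"grip":-1},{"dx":0,"dy":0,"dz":-0.003,"twist":0,"grip":-1}]'
python3 - <<'E'
from station import arm
import cv2,numpy as np
b=arm.grab_frame("side")[:,:,::-1];cv2.imwrite("pics/side3.png",b);a=cv2.imread("pics/side0.png")
cv2.imwrite("pics/c3.png",np.hstack([cv2.resize(i[176:216,214:244],(390,520),interpolation=cv2.INTER_CUBIC) for i in(a,b)]))
print(arm.get_state()["eef_pos"])
print((b.astype(int)-a).mean(2)[186:210,220:240].astype(int))
E
```

```text
t: 7.38
eef_pos: [0.5075, -0.1071, 0.0774]
ee_rot: [3.142, 0.0, -1.711]
force: [-1.3, 1.8, 3.3]
width: 0.0007
gripper_force: 1.7
t: 7.8
eef_pos: [0.5077, -0.107, 0.0727]
ee_rot: [-3.141, 0.0, -1.711]
force: [-0.9, 3.8, 4.9]
width: 0.0002
gripper_force: 2.8
t: 8.22
eef_pos: [0.5079, -0.1069, 0.0699]
ee_rot: [-3.141, 0.0, -1.711]
force: [-1.1, 4.6, 5.6]
width: 0.0001
gripper_force: 3.4
[ 0.50788468 -0.10689385  0.06987678]
[[  1   0  -3 -16 -40 -56 -40 -20  -8  -6 -12 -33 -58 -50  -5  29  24   7
   -1  -6]
 [  0   2   0  -9 -25 -31 -23 -13  -7  -6 -13 -34 -50 -26  19  39  21   2
   -4  -5]
 [  0   1   0  -3  -9 -14 -10  -6  -4  -4 -10 -24 -28  -2  29  31  11  -2
   -5  -5]
 [  0   0   0   0  -2  -6  -7  -5  -3  -3  -7 -17 -14   6  19  13   0  -4
   -6  -4]
 [ -5   0   0   0  -2  -7  -8  -7  -5  -5 -10 -16  -6   7   8  -2  -5  -5
   -7  -5]
 [ -9  -2  -1   0  -4  -6  -7  -9  -9 -15 -19 -11   4  11   0 -11 -12  -7
   -7  -7]
 [-12  -3  -2  -1  -2  -6  -6  -6 -15 -26 -30 -16   7   8  -8 -18 -17 -16
  -14 -14]
 [-14  -3  -1  -1  -3  -4  -8  -4 -16 -36 -51 -45 -23 -16 -25 -32 -32 -29
  -23 
[... 665 characters left out ...]
 -34 -53
  -65 -63]
 [-14  -4  -1  -3  -9 -14 -13  -8  -9 -24 -49 -62 -61 -46 -26 -22 -41 -62
  -69 -66]
 [ -3  -1   0  -6 -20 -26 -18 -10 -10 -23 -48 -61 -56 -34 -15 -17 -40 -60
  -67 -62]
 [ -1  -1  -2 -13 -31 -35 -24 -11 -10 -23 -47 -59 -51 -30 -15 -21 -40 -56
  -60 -59]
 [ -1   0  -2 -14 -34 -35 -21 -10 -13 -29 -48 -53 -42 -26 -28 -39 -48 -58
  -60 -60]
 [ -2   0  -4 -13 -24 -22 -13  -9 -18 -36 -50 -44 -28 -27 -43 -53 -60 -63
  -62 -65]
 [ -1  -2  -2  -5 -10  -9  -6  -9 -21 -41 -48 -34 -23 -35 -53 -59 -62 -66
  -66 -66]
 [ -3  -3  -4  -2  -2  -4  -7  -9 -18 -35 -39 -30 -34 -50 -58 -61 -64 -65
  -66 -65]
 [ -7  -5  -3  -2  -3  -6  -8 -10 -20 -30 -34 -35 -43 -51 -57 -61 -64 -65
  -66 -65]]
```

View pics/c3.png

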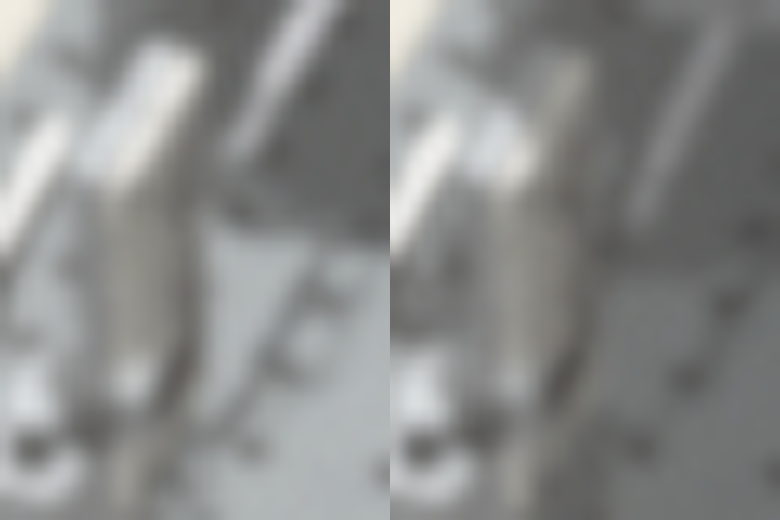

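Left is at rest, right is pressed. The pointer's bright end moved from (237,155) to (245+390,225), a drop of 5.4 px or 14 mm. The flag's dark streak runs from (190,345) to (163,400), which is still lower.

```bash
python3 - <<'E'
from h import *
p=np.load("p.npy")
for m in((36,88,90),(36,132,90),(31,101,71),(33,101,71),(31,105,49),(33,105,49),(33,115,49),(33,125,49),(31,101,49),(36,132,16),(31,85,71),(31,85,56.5)):print(m,proj("side",w(p,m)).round(2))
for f in("side0","side3"):
    print(cv2.imread(f"pics/{f}.png").mean(2)[196:212,222:234].astype(int))
E
```

```text
(36, 88, 90) [229.06 178.81]
(36, 132, 90) [223.18 188.82]
(31, 101, 71) [229.83 189.36]
(33, 101, 71) [228.96 189.25]
(31, 105, 49) [229.62 198.69]
(33, 105, 49) [228.76 198.57]
(33, 115, 49) [227.47 200.94]
(33, 125, 49) [226.16 203.35]
(31, 101, 49) [230.13 197.75]
(36, 132, 16) [224.47 217.3 ]
(31, 85, 71) [231.84 185.76]
(31, 85, 56.5) [232.02 191.26]
[[141 144 141 136 130 121 115 135 162 177 180 180]
 [142 147 142 136 129 117 112 130 156 175 179 180]
 [143 147 143 137 128 116 109 127 154 173 179 180]
 [139 146 143 138 130 117 109 128 159 176 179 180]
 [139 146 144 139 131 119 109 128 161 178 180 179]
 [140 147 144 139 134 121 108 128 161 178 180 174]
 [141 151 150 144 133 114 104 128 162 178 177 162]
 [145 160 166 157 132 104  99 130 164 178 173 150]
 [153 176 183 165 126  96 103 134 165 177 168 145]
 [155 180 187 158 114  95 115 145 167 171 158 142]
 [143 164 166 139 105 102 127 154 166 159 144 143]
 [120 135 138 121 104 112 131 152 156 144 136 149]
 [108 123 128 121 116 119 126 139 140 133 141 156]
 [111 127 133 129 125 121 123 130 131 134 140 149]
 [122 140 140 133 126 123 1
[... 192 characters left out ...]
130 122 111 101 100 103 110 112 112]
 [139 144 137 130 123 112 100  99 108 113 116 116]
 [137 143 138 129 124 114 100  99 109 114 115 115]
 [138 145 138 128 123 112  98  99 110 115 115 117]
 [140 148 141 130 120 106  95 103 113 116 116 116]
 [144 154 146 131 114  93  89 106 115 117 116 116]
 [151 163 152 129 102  84  93 110 117 117 116 115]
 [153 166 153 123  92  85 101 115 118 117 116 115]
 [138 151 142 116  91  93 109 117 116 114 115 115]
 [117 129 128 112  98 102 110 111 108 109 113 113]
 [104 120 125 117 109 110 108 103 101 103 106 106]
 [108 125 130 123 116 111 103  99  97  99  97  97]
 [120 137 137 125 116 109 100  98  99  99  94  91]
 [136 148 139 123 112 105  99  96 101 103 101  99]]
```

```bash
python3 - <<'E'
from h import *
p=np.load("p.npy")
a=cv2.imread("pics/top2.png")
b=a[148:172,214:252];cv2.imwrite("pics/tf.png",cv2.resize(b,None,fx=20,fy=20,interpolation=cv2.INTER_CUBIC))
for m in((36,88,90),(36,132,90),(36,132,16),(36,88,16),(31,101,71),(31,105,46),(33,105,46),(35,105,46),(33,115,46),(33,125,46)):
    q=proj("top",w(p,m));print(m,q.round(2),((q-[214,148]+.5)*20).round())
print(b.mean(2)[8:18,0:26].astype(int))
E
```

```text
(36, 88, 90) [241.71 162.59] [564. 302.]
(36, 132, 90) [222.89 160.03] [188. 251.]
(36, 132, 16) [224.67 164.93] [223. 349.]
(36, 88, 16) [241.94 167.27] [569. 395.]
(31, 101, 71) [236.06 165.2 ] [451. 354.]
(31, 105, 46) [234.68 166.54] [424. 381.]
(33, 105, 46) [234.79 165.74] [426. 365.]
(35, 105, 46) [234.9  164.93] [428. 349.]
(33, 115, 46) [230.72 165.19] [344. 354.]
(33, 125, 46) [226.66 164.64] [263. 343.]
[[179 179 179 179 179 179 178 175 165 149 150 159 166 166 153 132 120 131
  156 172 180 184 179 163 136 115]
 [179 179 178 179 178 177 171 164 151 145 157 169 172 170 163 157 153 156
  166 173 180 180 175 159 133 112]
 [178 178 179 179 177 170 157 140 126 131 149 159 162 164 167 172 174 175
  174 174 176 177 175 169 156 144]
 [179 179 179 177 171 156 132 108  99 113 133 142 148 157 163 170 172 168
  163 163 165 168 173 175 173 168]
 [180 179 178 172 157 136 107  87  91 110 121 123 130 137 141 144 145 144
  144 145 154 161 165 167 167 163]
 [179 179 178 169 147 121  96  87 105 125 125 111 104 102 103 105 108 114
  120 124 133 138 140 141 143 143]
 [179 178 177 169 150 126 108 103 120 137 133 113  92  81  79  80  82  86
   88  91  94  97  97  98 106 113]
 [179 178 179 172 162 146 130 115 117 125 121 108  88  74  70  70  72  72
   69  66  65  62  59  57  64  74]
 [179 178 179 177 173 167 151 127 109 102  98  90  76  64  62  63  64  65
   64  61  61  61  57  50  46  56]
 [179 178 179 178 178 175 163 138 118 107  97  87  75  68  67  67  66  67
   66  68  71  75  73  68  60  70]]
```

View pics/tf.png

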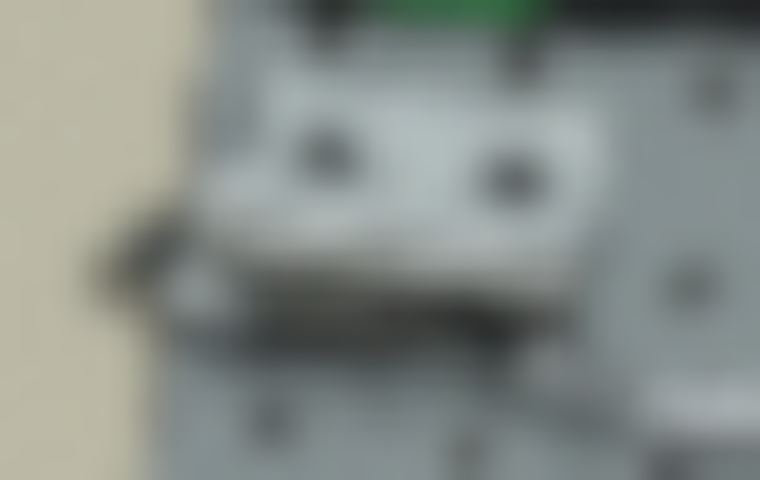

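The top crop shows the clip's bright body ending near (240,310), so y is about 127. Its front is at x of about 33–34, so the flag's face is at roughly x 33. That gives a depth of about 25 mm (mark at z≈46). I'll press further in steps and track the blade numerically.

```bash
python3 -m crank '[{"dx":0,"dy":0,"dz":-0.0005,"twist":0,"grip":-1},{"dx":0,"dy":0,"dz":-0.001,"twist":0,"grip":-1},{"dx":0,"dy":0,"dz":-0.002,"twist":0,"grip":-1},{"dx":0,"dy":0,"dz":-0.003,"twist":0,"grip":-1},{"dx":0,"dy":0,"dz":-0.003,"twist":0,"grip":-1}]'
cat > blade.py <<'E'
from h import *
import sys
p=np.load("p.npy")
def ridge(im):
    g=cv2.resize(cv2.cvtColor(im,cv2.COLOR_BGR2GRAY).astype(np.float32),None,fx=4,fy=4,interpolation=cv2.INTER_CUBIC)
    out=[]
    for c in np.arange(233,238.1,.5):
        col=g[:,int(round((c+.5)*4-.5))]; lo,hi=int(168*4),int(198*4)
        # ridge: max of high-passed column within band
        h=col-cv2.blur(col[:,None],(1,41))[:,0]
        out.append((lo+np.argmax(h[lo:hi])+.5)/4-.5)
    return np.array(out)
E
python3 - <<'E'
from blade import *
b=arm.grab_frame("side")[:,:,::-1].copy();cv2.imwrite("pics/side4.png",b)
print(arm.get_state()["eef_pos"])
r={f:ridge(cv2.imread(f"pics/{f}.png")) for f in("side0","side2","side3","side4")}
for k,v in r.items():print(k,v)
E
```

```text
t: 8.68
eef_pos: [0.5079, -0.1068, 0.0669]
ee_rot: [-3.141, 0.001, -1.711]
force: [-1.7, 5.9, 7.6]
width: 0.0004
gripper_force: 4.1
[ 0.5079034  -0.10677633  0.06694009]
side0 [168.625 168.625 181.375 180.875 180.375 179.375 178.625 178.125 177.375
 176.875 175.375]
side2 [168.625 168.625 181.375 180.875 180.375 179.625 178.625 177.875 177.625
 176.875 175.375]
side3 [190.625 188.125 187.625 187.125 186.625 184.625 183.625 183.125 182.375
 181.625 180.625]
side4 [192.625 189.625 189.375 189.125 188.625 186.375 167.625 167.625 167.625
 167.625 167.625]
```

```bash
python3 -m crank '[{"dx":0,"dy":0,"dz":-0.0003,"twist":0,"grip":-1},{"dx":0,"dy":0,"dz":-0.0006,"twist":0,"grip":-1},{"dx":0,"dy":0,"dz":-0.001,"twist":0,"grip":-1},{"dx":0,"dy":0,"dz":-0.001,"twist":0,"grip":-1},{"dx":0,"dy":0,"dz":-0.001,"twist":0,"grip":-1}]'
python3 - <<'E'
from blade import *
im=[arm.grab_frame("side")[:,:,::-1].astype(np.float32) for _ in range(4)]
b=np.mean(im,0);cv2.imwrite("pics/side5.png",b.astype(np.uint8))
print(arm.get_state()["eef_pos"],ridge(b.astype(np.uint8)))
c=np.clip((cv2.resize(b[182:212,214:244],(600,600),interpolation=cv2.INTER_CUBIC)-60)*1.9,0,255)
cv2.imwrite("pics/c5.png",c)
print(b.mean(2)[190:208,222:238].astype(int))
E
```

```text
t: 9.15
eef_pos: [0.5079, -0.1067, 0.066]
ee_rot: [-3.141, 0.001, -1.711]
force: [-2.2, 5.5, 8.7]
width: 0.0005
gripper_force: 4.3
[ 0.50792424 -0.10673619  0.06603948] [193.375 191.375 190.125 189.375 188.875 187.625 186.625 185.375 184.875
 184.375 181.375]
[[178 174 147 125 113 103 100 104 102  96  95 109 128 128 112  98]
 [157 150 130 120 111 100  97  99  97  91  93 112 127 119 103  95]
 [148 143 131 123 115 105  99  99  96  87  96 118 124 111  98  94]
 [143 141 134 127 121 111 102  98  95  93 107 125 121 104  95  94]
 [140 140 135 129 124 115 105  98  97 104 120 127 115 101  95  94]
 [138 140 137 130 125 116 104  98  97 107 120 120 107  97  95  94]
 [140 143 138 130 125 115 103  98  96 101 108 107 101  98  97  97]
 [141 145 139 131 124 114 103  97  93  98 104 106 105 105 104 103]
 [141 145 140 131 123 111 100  96  97 104 110 112 112 112 112 109]
 [139 145 141 131 123 112 100  97 103 110 114 115 115 115 115 111]
 [138 145 141 131 124 114 100  99 108 113 115 116 116 115 115 112]
 [138 146 142 132 124 112  98  99 109 115 116 116 115 116 116 111]
 [139 149 144 131 121 105  94 102 113 115 116 116 116 116 113 109]
 [144 155 148 132 114  93  90 106 115 116 116 116 115 112 106 103]
 [151 165 158 133 103  84  92 110 117 116 116 115 112 104  95  94]
 [153 171 166 134  97  85 101 115 118 116 116 115 111 101  93  95]
 [140 158 158 129  96  93 108 115 116 115 115 113 108 104 103 105]
 [117 132 135 117  99 102 110 110 109 109 111 108 105 107 109 112]][ WARN:0@4.560] global loadsave.cpp:1063 imwrite_ Unsupported depth image for selected encoder is fallbacked to CV_8U.
```

View pics/c5.png

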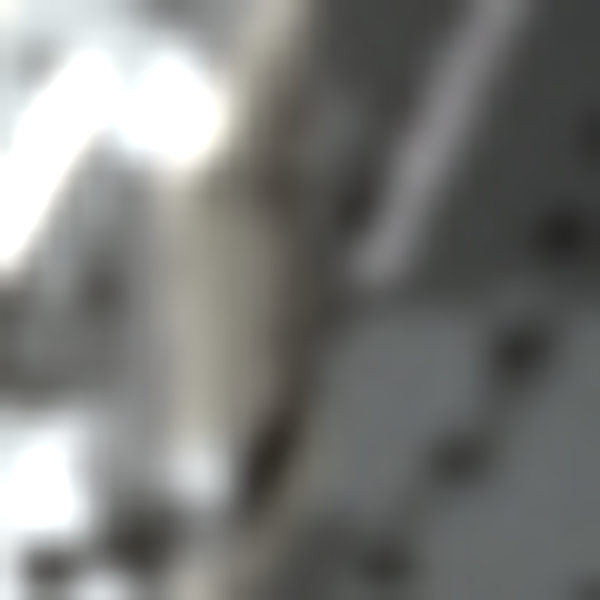

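The bright blade end is at (370,280), i.e. full-image (232,195.5), so the pointer is about 23.3 mm down. The flag's dark triangle is centred at (265,465), full-image (226.75,204.75), giving a mark depth of about 25 mm. I'll go 0.8 mm further, hold for over a second, then release slowly.

```bash
python3 -m crank '[{"dx":0,"dy":0,"dz":-0.0003,"twist":0,"grip":-1},{"dx":0,"dy":0,"dz":-0.0006,"twist":0,"grip":-1},{"dx":0,"dy":0,"dz":-0.0008,"twist":0,"grip":-1},{"dx":0,"dy":0,"dz":-0.0008,"twist":0,"grip":-1},{"dx":0,"dy":0,"dz":-0.0008,"twist":0,"grip":-1}]'
python3 -m crank '[{"dx":0,"dy":0,"dz":0,"twist":0,"grip":-1},{"dx":0,"dy":0,"dz":0,"twist":0,"grip":-1},{"dx":0,"dy":0,"dz":0,"twist":0,"grip":-1},{"dx":0,"dy":0,"dz":0,"twist":0,"grip":-1},{"dx":0,"dy":0,"dz":0,"twist":0,"grip":-1}]'
python3 - <<'E'
from blade import *
b=np.mean([arm.grab_frame("side")[:,:,::-1].astype(np.float32) for _ in range(4)],0).astype(np.uint8);cv2.imwrite("pics/side6.png",b)
g=lambda f:cv2.imread(f"pics/{f}.png").mean(2)
for f in("side3","side5","side6"):print(f,ridge(cv2.imread(f"pics/{f}.png")));
print(arm.get_state()["eef_pos"]);print(b.mean(2)[190:208,222:238].astype(int))
E
```

```text
t: 9.77
eef_pos: [0.5079, -0.1067, 0.0653]
ee_rot: [-3.141, 0.001, -1.711]
force: [-3.3, 6.3, 8.8]
width: 0.0004
gripper_force: 4.5
t: 10.18
eef_pos: [0.5079, -0.1067, 0.0653]
ee_rot: [-3.141, 0.001, -1.711]
force: [-2.4, 6.1, 8.9]
width: 0.0005
gripper_force: 4.5
side3 [190.625 188.125 187.625 187.125 186.625 184.625 183.625 183.125 182.375
 181.625 180.625]
side5 [193.375 191.375 190.125 189.375 188.875 187.625 186.625 185.375 184.875
 184.375 181.375]
side6 [193.875 190.375 190.375 190.125 189.625 167.625 167.625 167.625 167.625
 167.625 167.625]
[ 0.50792681 -0.10672146  0.06527105]
[[178 174 147 125 114 103 100 104 102  96  95 113 137 136 117 101]
 [157 150 130 119 111 100  97 100  97  90  90 113 135 129 109  96]
 [148 143 130 123 115 104  98  99  95  86  88 112 128 118 102  94]
 [142 141 134 127 121 111 102  99  95  89  98 117 122 110  98  94]
 [139 140 135 129 124 115 105  99  96 100 111 123 117 103  95  94]
 [138 141 136 130 124 116 105  98  98 106 117 119 108  98  94  94]
 [139 142 137 130 124 115 104  98  97 103 110 109 103  98  96  97]
 [141 144 138 131 124 114 103  96  92  96 104 106 105 105 104 104]
 [140 145 140 130 123 111 100  94  93 100 108 111 112 112 112 109]
 [138 145 140 131 123 112  99  97 100 108 113 114 115 115 114 110]
 [137 145 141 131 124 113 100  98 106 113 115 116 115 116 115 111]
 [137 146 141 132 123 112  98  99 109 114 116 115 116 116 115 111]
 [139 148 143 132 121 105  94 102 113 115 116 116 116 115 114 109]
 [143 155 148 132 113  93  90 106 115 116 116 115 115 111 106 102]
 [150 165 158 133 103  84  94 111 117 116 116 115 112 102  94  94]
 [153 171 166 134  96  84 101 115 118 116 116 115 109  98  91  94]
 [139 157 157 129  95  92 108 116 116 115 115 113 107 100 100 103]
 [117 132 135 117  99 102 109 110 108 108 111 109 105 106 109 112]]
```

```bash
H='skip'
python3 -m crank '[{"dx":0,"dy":0,"dz":0,"twist":0,"grip":-1},{"dx":0,"dy":0,"dz":0,"twist":0,"grip":-1},{"dx":0,"dy":0,"dz":0,"twist":0,"grip":-1},{"dx":0,"dy":0,"dz":0,"twist":0,"grip":-1},{"dx":0,"dy":0,"dz":0,"twist":0,"grip":-1}]'
python3 -m crank '[{"dx":0,"dy":0,"dz":0,"twist":0,"grip":-1},{"dx":0,"dy":0,"dz":0,"twist":0,"grip":-1},{"dx":0,"dy":0,"dz":0,"twist":0,"grip":-1},{"dx":0,"dy":0,"dz":0,"twist":0,"grip":-1},{"dx":0,"dy":0,"dz":0,"twist":0,"grip":-1}]'
python3 -m crank '[{"dx":0,"dy":0,"dz":0,"twist":0,"grip":-1},{"dx":0,"dy":0,"dz":0,"twist":0,"grip":-1},{"dx":0,"dy":0,"dz":0,"twist":0,"grip":-1},{"dx":0,"dy":0,"dz":0,"twist":0,"grip":-1},{"dx":0,"dy":0,"dz":0,"twist":0,"grip":-1}]'
python3 -m crank '[{"dx":0,"dy":0,"dz":0.0005,"twist":0,"grip":-1},{"dx":0,"dy":0,"dz":0.001,"twist":0,"grip":-1},{"dx":0,"dy":0,"dz":0.0015,"twist":0,"grip":-1},{"dx":0,"dy":0,"dz":0.002,"twist":0,"grip":-1},{"dx":0,"dy":0,"dz":0.0025,"twist":0,"grip":-1}]'
python3 -m crank '[{"dx":0,"dy":0,"dz":0.0005,"twist":0,"grip":-1},{"dx":0,"dy":0,"dz":0.001,"twist":0,"grip":-1},{"dx":0,"dy":0,"dz":0.0015,"twist":0,"grip":-1},{"dx":0,"dy":0,"dz":0.002,"twist":0,"grip":-1},{"dx":0,"dy":0,"dz":0.0025,"twist":0,"grip":-1}]'
python3 -m crank '[{"dx":0,"dy":0,"dz":0.0005,"twist":0,"grip":-1},{"dx":0,"dy":0,"dz":0.001,"twist":0,"grip":-1},{"dx":0,"dy":0,"dz":0.0015,"twist":0,"grip":-1},{"dx":0,"dy":0,"dz":0.002,"twist":0,"grip":-1},{"dx":0,"dy":0,"dz":0.0025,"twist":0,"grip":-1}]'
python3 -m crank '[{"dx":0,"dy":0,"dz":0.0005,"twist":0,"grip":-1},{"dx":0,"dy":0,"dz":0.001,"twist":0,"grip":-1},{"dx":0,"dy":0,"dz":0.0015,"twist":0,"grip":-1},{"dx":0,"dy":0,"dz":0.002,"twist":0,"grip":-1},{"dx":0,"dy":0,"dz":0.0025,"twist":0,"grip":-1}]'
python3 -m crank '[{"dx":0,"dy":0,"dz":0.0004,"twist":0,"grip":-1},{"dx":0,"dy":0,"dz":0.0008,"twist":0,"grip":-1},{"dx":0,"dy":0,"dz":0.0012,"twist":0,"grip":-1},{"dx":0,"dy":0,"dz":0.0016,"twist":0,"grip":-1},{"dx":0,"dy":0,"dz":0.002,"twist":0,"grip":-1}]'
python3 -m crank '[{"dx":0,"dy":0,"dz":0.0004,"twist":0,"grip":-1},{"dx":0,"dy":0,"dz":0.0008,"twist":0,"grip":-1},{"dx":0,"dy":0,"dz":0.0012,"twist":0,"grip":-1},{"dx":0,"dy":0,"dz":0.0016,"twist":0,"grip":-1},{"dx":0,"dy":0,"dz":0.002,"twist":0,"grip":-1}]'
python3 -m crank '[{"dx":0,"dy":0,"dz":0.0006,"twist":0,"grip":-1},{"dx":0,"dy":0,"dz":0.0012,"twist":0,"grip":-1},{"dx":0,"dy":0,"dz":0.002,"twist":0,"grip":-1},{"dx":0,"dy":0,"dz":0.003,"twist":0,"grip":-1},{"dx":0,"dy":0,"dz":0.004,"twist":0,"grip":-1}]'
```

```text
t: 10.8
eef_pos: [0.5079, -0.1067, 0.0653]
ee_rot: [-3.141, 0.001, -1.711]
force: [-3.0, 6.0, 8.8]
width: 0.0007
gripper_force: 4.5
t: 11.22
eef_pos: [0.5079, -0.1067, 0.0653]
ee_rot: [-3.141, 0.001, -1.711]
force: [-3.2, 5.6, 8.7]
width: 0.0006
gripper_force: 4.5
t: 11.63
eef_pos: [0.5079, -0.1067, 0.0653]
ee_rot: [-3.141, 0.001, -1.711]
force: [-3.0, 6.9, 8.8]
width: 0.0005
gripper_force: 4.5
t: 12.05
eef_pos: [0.5079, -0.1068, 0.0677]
ee_rot: [-3.141, 0.001, -1.711]
force: [-2.0, 5.3, 7.5]
width: 0.0003
gripper_force: 3.9
t: 12.47
eef_pos: [0.5078, -0.1069, 0.0701]
ee_rot: [-3.141, 0.0, -1.711]
force: [-1.4, 5.3, 6.4]
width: 0.0005
gripper_force: 3.3
t: 12.88
eef_pos: [0.5078, -0.107, 0.0726]
ee_rot: [-3.141, 0.0, -1.711]
force: [-1.7, 3.1, 6.2]
width: 0.0005
gripper_force: 2.7
t: 13.3
eef_pos: [0.5078, -0.1072, 0.0749]
ee_rot: [-3.141, -0.0, -1.711]
force: [-0.2, 0.9, 3.8]
width: 0.0002
gripper_force: 2.1
t: 13.72
eef_pos: [0.5076, -0.1074, 0.0768]
ee_rot: [-3.141, -0.0, -1.711]
force: [0.6, -0.2, 3.3]
width: 0.0006
gripper_force: 1.5
t: 14.13
eef_pos: [0.507, -0.1071, 0.0785]
ee_rot: [3.141, 0.0, -1.711]
force: [-0.0, 0.4, -0.9]
width: 0.0005
gripper_force: 0.0
t: 14.55
eef_pos: [0.5074, -0.1072, 0.0828]
ee_rot: [3.141, -0.0, -1.711]
force: [-0.3, 0.2, 0.7]
width: 0.0005
gripper_force: 0.0
```

```bash
python3 -m crank '[{"dx":0,"dy":0,"dz":0.02,"twist":0,"grip":-1},{"dx":0,"dy":0,"dz":0.05,"twist":0,"grip":-1},{"dx":0,"dy":0,"dz":0.08,"twist":0,"grip":-1},{"dx":-0.02,"dy":0.03,"dz":0.1,"twist":0,"grip":-1},{"dx":-0.04,"dy":0.06,"dz":0.1,"twist":0,"grip":-1}]'
python3 -m crank '[{"dx":-0.01,"dy":0.03,"dz":0,"twist":0,"grip":-1},{"dx":-0.02,"dy":0.07,"dz":0,"twist":0,"grip":-1},{"dx":-0.03,"dy":0.11,"dz":0,"twist":0,"grip":-1},{"dx":-0.03,"dy":0.13,"dz":0,"twist":0,"grip":-1},{"dx":-0.03,"dy":0.13,"dz":0,"twist":0,"grip":-1}]'
python3 - <<'E'
from blade import *
a=arm.grab_frame("top")[:,:,::-1];b=arm.grab_frame("side")[:,:,::-1].copy()
print(ridge(b),np.abs(b.astype(int)-cv2.imread("pics/side2.png")).mean(2)[186:212,212:236].max())
cv2.imwrite("pics/c7.png",np.hstack([cv2.resize(i,(400,337),interpolation=cv2.INTER_CUBIC) for i in(a[128:246,205:345],b[135:240,185:310])]))
E
```

```text
t: 14.97
eef_pos: [0.47, -0.0472, 0.1868]
ee_rot: [-3.135, 0.001, -1.713]
force: [0.8, 1.1, -0.8]
width: 0.0004
gripper_force: 0.0
t: 15.38
eef_pos: [0.4375, 0.0861, 0.1834]
ee_rot: [-3.14, 0.001, -1.707]
force: [1.3, 0.5, 0.3]
width: 0.0005
gripper_force: 0.0
[168.625 168.625 181.375 180.875 180.375 179.625 178.625 177.875 177.625
 176.625 175.625] 3.0
```

View pics/c7.png

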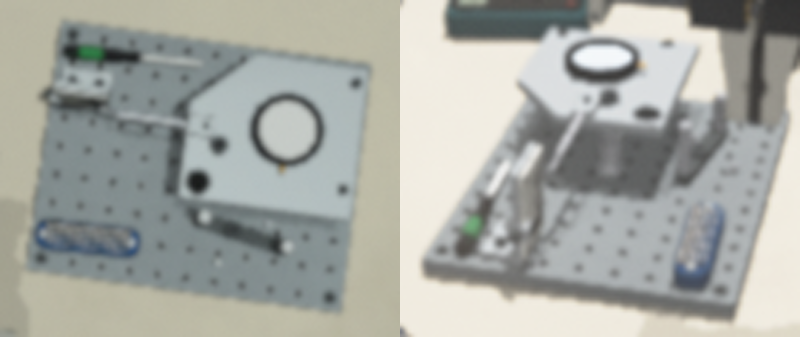

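The picture shows the plate back at rest with the blade at its starting rows, the stop swung clear (pin at (285,246)), and the flag and tools where they were. I'm handing the job in.

```bash
python3 -c "
from station import arm;print(arm.job_done())"
```

```text
the job is handed in; nothing more can be done
None
```

I pushed the stop to about 1.37 rad, pressed the plate until the pointer stood about 25 mm down at the flag (my estimate of the flag is good to about 2 mm), held it there for nearly 2 s, let it up slowly to rest, and handed the job in at about 15.5 s; no verdict came back.

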